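Lock the mixer's slotted drive disc with its bar

ROBOT

A 7-joint arm with a two-finger parallel gripper is mounted at the origin on a cart in front of the work surface, level with it; the furniture and walls round the work are solid. World frame = base frame: x ahead of the robot, y to its left, z up, the work surface at z = 0. Lengths are in m, angles in rad, forces in N, time in s.
With the tool pointing down it reaches from about 0.375 to 0.925 m from the base axis. Payload 3.1 kg.
Tool frame: the origin (TCP) lies between the finger pads; the fingertips stand 19 mm ahead of it and the grasp point (between the pads) is the TCP; z points along the fingers, y is the direction in which the jaws open and shut (so a half turn about z gives the same grasp; the last joint's range is limited). The gripper opens to 85 mm and grips with 20 to 120 N. Pads are 22 mm wide; open, the fingers measure 114 mm over their backs; the gripper's body (76 mm by 85 mm) begins 54 mm behind the grasp point. The pads swing forward as they close: fully open they stand 13 mm farther back than shut.
Start: joints at [1.209, 0.383, 0.044, 1.598, -0.018, 1.161, -0.05], TCP at [0.17, -0.628, 0.25] pointing down, gripper open.
Joint ranges: [-2.61, 2.61], [-0.41, 2.15], [-1.48, 1.57], [0, 2.5], [-1.57, 4.71], [0.05, 1.97], [-2.85, 2.85]. Speed limits (rad/s): [2.79, 2.79, 3.14, 3.14, 3.14, 3.14, 3.14].

INTERFACE

Orientations are given as a unit quaternion [x, y, z, w].
In Python, from bench import move_ptp, movel, move_j, move_gripper, pause, inverse_kinematics, read_camera, camera_params, MotionError, sign_off, look_for, tip_of, read_time_s, read_qpos, read_joint_vel, read_effort, read_eef_pos, read_tcp_rot, read_ft_force, read_ft_torque, read_finger_gap gives the robot as it stands. Calls block until the motion is done:
- move_ptp(position, orientation): joint-space move of the TCP to a pose.
- movel(position, orientation=None, speed=0.15): straight line of the TCP; orientation=None keeps the orientation; speed is the mean speed in m/s.
- move_j(angles): joint-space move.
- move_gripper(opening, effort=None): finger opening in m; effort is the grip in N (None keeps the last); returns when the fingers have stopped.
- pause(seconds).
- inverse_kinematics(position, orientation): joint angles nearest the present ones, or None.
- read_camera(name): name is "scene" or "top"; returns the picture (384x512x3 uint8, red, green, blue); there is no depth.
- camera_params(name): a dict with "K" (3x3 intrinsics, pixels), "camera_from_world" (4x4, takes a point from world to camera coordinates). Camera axes: x right, y down, z forward; pixel columns grow to the right and rows downward; lengths in m; the calibration is good to about 2 mm. A picture is of the moment at which its call begins. camera_params takes no time and is no camera call.
A pose or a line that the arm cannot do raises MotionError and nothing moves.
- sign_off(): hands the job in, once; it reports no verdict.
Trained networks look in the newest picture that a camera, given by its name, has taken for a name from the list of things; names that differ only in an ending like _2 or _b are one class to them, and where a whole thing is asked for, a point or a joint stands for the part that bears it (a point fixed in the world has none). Each returns a list of dicts, best first, with "confidence" (0 to 1); they miss things now and then, are a little off and sometimes report something else, mostly with a low value. They report only what shows in the picture. A call takes as long as a camera call. They do not tell look-alikes from the thing itself.
- look_for(camera, name): "at" ([column, row] in pixels, amid what is visible of it).
- tip_of(camera, name): "at" ([column, row] in pixels: a listed point, or the origin of a listed thing).
Readings, each from a call of its own:
- read_time_s(): time.
- read_qpos(): joint angles.
- read_joint_vel(): joint speeds.
- read_effort(): joint torques, N m.
- read_eef_pos(): TCP position.
- read_tcp_rot(): TCP orientation.
- read_ft_force(): force on the tool from outside, world axes, zero at the start.
- read_ft_torque(): the same for the moment, N m.
- read_finger_gap(): finger opening in m.
Only numpy, scipy, OpenCV 4.12 (cv2) and the standard library are available. Lean on these libraries where they do the work, as an engineer would, in place of code of your own. Each camera call takes 0.05 s, during which the arm holds its last target. There are 200 camera calls.

TASK

Lock the bench mixer's drive for transport: push one of the two pegs on the slotted disc with a fingertip to turn the disc until its slot lines up with the locking bar, then push the bar by its T-shaped head through the slot and under the keeper arch until the head is fully home against the two stop lugs. Only push: do not lift the bar, and leave the pen, the black cap, the cup and the jar beside the mixer where they are.

Things in the scene. Friction and masses are not known exactly. Their poses are not given: they have to be found in the camera images.
- mixer: Fixed low white mixer housing, 270 x 120 mm, deck 40 mm above the worktop. Origin on the worktop directly below the disc's axis (not the housing's middle). x runs along the bar's guide, the way the bar must be pushed (guide, disc, keeper); z up. Housing spans x -193 to +78 mm, y -60 to +60 mm. Guide at x -182 to -42, its rails 27 mm wide overall, tops 55 mm above the worktop.
- disc (a joint): Turning angle of the disc, rad, counter-clockwise from above. Its slot lines up with the bar at 0 and equally at 3.142; limits -0.35, 3.49; starts 0.6 or more from both. Friction (about 3 N at a peg) keeps it where left. Disc 76 mm diameter, top 66 mm above the worktop; slot right across, 18 mm wide, open on top, mouths flared to 24 mm. Bar enters freely within 0.05 rad; the flare helps a little.
- disc_axis (a point): Point on the disc's axis, at the height of the disc's top (66 mm above the worktop). Axes as mixer.
- peg_a (a point): Middle of one of the disc's two upright round steel pegs, 14 mm diameter, 34 mm tall, from 66 to 100 mm above the worktop (this point 83 mm). 26 mm from the disc's axis, square to the slot. Axes turn with the disc: x along the slot, y from the disc's axis to this peg.
- peg_b (a point): Middle of the other peg, the same, on the opposite side of the axis (at -y of the disc's axes).
- bar_head (a point): Middle of the rear face of the bar's T-shaped head: the face to push, at the end away from the disc. Face 50 mm wide, 57 to 77 mm above the worktop (this point 67 mm). Head 10 mm thick; it passes above the rails, tops at 55 mm. x points along the push. Home: this face at x = -72 mm of mixer; at the start -182 to -172 mm.
- bar_nose (a point): Tip of the bar's rounded nose, at the other end of the bar, 126 mm ahead of bar_head, half-way up the bar. When home it stands at x = +54 mm of mixer, under the keeper arch.
- marker: White marker pen with blue cap, 125 mm long, 16 mm thick, lying on the worktop beside the mixer on its -y side; origin under its middle. Leave alone.
- cap: Black bottle cap, 36 mm across, 16 mm high, on the worktop on the mixer's -y side; origin under its middle. Leave alone.
- cup: Clear blue cup, 69 mm across, 76 mm high, standing on the mixer's +y side; origin under its middle. Leave alone.
- jar: Clear square staining jar, 60 mm wide, 98 mm high, standing on the mixer's +y side; origin under its middle. Leave alone.
- bar: The whole steel locking bar, loose in the open-topped guide: about 0.2 kg, 126 mm long, 12 mm wide, 18 mm tall, underside 47 mm above the worktop. Origin under the middle of its length, x along it the way it is pushed, z up.
- stop_lugs (a point): Midpoint between the two stop lugs beside the guide's rails: on the faces that the bar's head meets, at x = -62 mm of mixer, 67 mm above the worktop. Lugs 12 mm thick, y 15 to 29 mm either side, tops 75 mm above the worktop. Axes as mixer.
- keeper (a point): Middle of the keeper arch beyond the disc, at x = +55 mm of mixer, 56 mm above the worktop. Arch spans x +42 to +68 mm, 42 mm wide, 20 mm wide inside, top 72 mm above the worktop. Axes as mixer.
Mind the look-alikes: they are no part of the job. There is more than one size of the bar; the job needs the largest.

How it is judged:
On the way, in this order (a step that is already met when the one before it is completed fails the run):
1. the disc's slot is turned into line with the bar while the bar is still outside it (angle between the x axis of peg_a and the x axis of mixer, either way round below 0.25 rad and x of bar_nose in the frame of mixer below -0.032 m), for 0.2 s.
2. the bar is pushed through the slot until its head is home at the stop lugs (x of bar_nose in the frame of mixer above 0.047 m and y of bar_nose in the frame of mixer between -0.012 and 0.012 m and z of bar_nose in the frame of mixer below 0.066 m and z of bar_head in the frame of mixer below 0.077 m and angle between the x axis of peg_a and the x axis of mixer, either way round below 0.2 rad), for 0.2 s.
At the end, for the whole second after the job is handed in: The bar lies flat through the disc's slot, its nose under the keeper arch and its head within 7 mm of the two stop lugs, at rest; the slot in line with the bar within 0.2 rad (all of step 2 and linear speed of bar below 0.01 m/s); the robot touches nothing.
It fails at once if the bar is lifted out of its guide or tipped up (either end raised about 15 mm) (z of bar_head in the frame of mixer above 0.082 m or z of bar_nose in the frame of mixer above 0.071 m).
It fails at once if the marker pen is lifted, knocked over or moved more than 25 mm (distance of marker from where it was at the start of the episode above 0.025 m).
It fails at once if the black cap is lifted, knocked over or moved more than 25 mm (distance of cap from where it was at the start of the episode above 0.025 m or angle between cap's own z axis and vertical above 0.4 rad).
It fails at once if the blue cup is lifted, knocked over or moved more than 25 mm (distance of cup from where it was at the start of the episode above 0.025 m or angle between cup's own z axis and vertical above 0.4 rad).
It fails at once if the staining jar is lifted, knocked over or moved more than 25 mm (distance of jar from where it was at the start of the episode above 0.025 m or angle between jar's own z axis and vertical above 0.4 rad).
It also fails if it takes over 43 s, if anything falls off the work surface, if the arm or the gripper's body presses on something with over 40 N, if the wrist force passes 120 N, or if a joint passes its speed limit or range.

## Working session

There is one attempt and no reset: what is moved stays moved. The work goes in short steps, each a Python script; the robot and the scene stay as the last script left them, time stands still between calls to the robot, and variables do not carry over. Pictures are saved under pics/ and viewed, about 8 in all and at most 12, crops included, and the job is handed in when it is done.

```bash
mkdir -p pics; cat > h.py <<'E'
import numpy as np, cv2
from bench import *
def P(cam):
    c=camera_params(cam); return np.array(c["K"])@np.array(c["camera_from_world"])[:3]
def proj(cam,X):
    p=P(cam)@np.append(X,1); return p[:2]/p[2]
def at_z(cam,uv,z):
    M=P(cam); A=np.array([M[0]-uv[0]*M[2],M[1]-uv[1]*M[2]])
    return np.append(np.linalg.solve(A[:,:2],-A[:,3]-A[:,2]*z),z)
def tri(obs):
    A=np.vstack([[P(c)[0]-u[0]*P(c)[2],P(c)[1]-u[1]*P(c)[2]] for c,u in obs])
    A=A/np.linalg.norm(A[:,:3],axis=1,keepdims=True)
    return np.linalg.lstsq(A[:,:3],-A[:,3],rcond=None)[0]
def save(cam,name,crop=None,s=1):
    im=read_camera(cam)[:,:,::-1]
    if crop: a,b,c,d=crop; im=im[b:d,a:c]
    cv2.imwrite("pics/"+name,cv2.resize(im,None,fx=s,fy=s,interpolation=cv2.INTER_CUBIC))
E
python3 - <<'E'
from h import *
np.set_printoptions(precision=3,suppress=True)
save("scene","s1.png",s=1.5);save("top","t1.png",s=1.5)
Z=dict(disc_axis=.066,peg_a=.083,bar_head=.067,bar_nose=.056,stop_lugs=.067,keeper=.056,mixer=0,marker=0,cap=0,cup=0,jar=0)
for n,z in Z.items():
    for c in("top","scene"):
        print(n,c,[(np.round(d["at"],1),round(d["confidence"],2),at_z(c,d["at"],z)) for d in tip_of(c,n)[:4]])
print(read_time_s())
E
```

```text
disc_axis top [(array([317.6, 203.2]), 0.85, array([0.56 , 0.08 , 0.066])), (array([261.1, 196.7]), 0.59, array([0.575, 0.206, 0.066]))]
disc_axis scene [(array([303.6, 186.5]), 0.81, array([0.552, 0.092, 0.066])), (array([256.6, 181.2]), 0.36, array([0.619, 0.173, 0.066])), (array([293.7, 172.7]), 0.26, array([0.6  , 0.086, 0.066]))]
peg_a top [(array([305.7, 201.4]), 0.92, array([0.563, 0.108, 0.083])), (array([329.5, 213.9]), 0.83, array([0.536, 0.056, 0.083])), (array([311.1, 208.4]), 0.6, array([0.548, 0.097, 0.083]))]
peg_a scene [(array([317., 181.]), 0.87, array([0.537, 0.067, 0.083])), (array([292.3, 179.3]), 0.64, array([0.57 , 0.111, 0.083])), (array([230.5, 202.1]), 0.5, array([0.579, 0.26 , 0.083]))]
bar_head top [(array([237.6, 191.7]), 0.78, array([0.586, 0.259, 0.067])), (array([195.7, 189.3]), 0.66, array([0.592, 0.353, 0.067])), (array([172.9, 264.3]), 0.5, array([0.426, 0.401, 0.067])), (array([314.3, 207.2]), 0.27, array([0.551, 0.087, 0.067]))]
bar_head scene [(array([227. , 205.1]), 0.88, array([0.588, 0.264, 0.067])), (array([198.3, 308.3]), 0.57, array([0.395,
[... 1101 characters left out ...]
ray([0.468, 0.198, 0.   ])), (array([254.8, 180.8]), 0.6, array([0.681, 0.143, 0.   ]))]
cap top [(array([311.5, 253.7]), 0.75, array([0.443, 0.086, 0.   ]))]
cap scene [(array([331.3, 239.2]), 0.62, array([0.439, 0.09 , 0.   ])), (array([286. , 248.2]), 0.25, array([0.469, 0.188, 0.   ]))]
cup top [(array([239.9, 189.3]), 0.74, array([0.598, 0.257, 0.   ])), (array([289.8, 149.6]), 0.58, array([0.694, 0.136, 0.   ]))]
cup scene [(array([256.1, 181. ]), 0.58, array([0.678, 0.141, 0.   ]))]
jar top [(array([325.5, 160. ]), 0.7, array([0.669, 0.049, 0.   ])), (array([287.5, 198.5]), 0.33, array([0.575, 0.142, 0.   ]))]
jar scene [(array([293.1, 172.2]), 0.87, array([0.658, 0.046, 0.   ]))]
1.2
```

```bash
python3 - <<'E'
from h import *
save("top","t2.png",(190,140,370,270),4.4);save("scene","s2.png",(190,140,370,270),4.4)
E
```

```text
(no output)
```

View pics/t1.png

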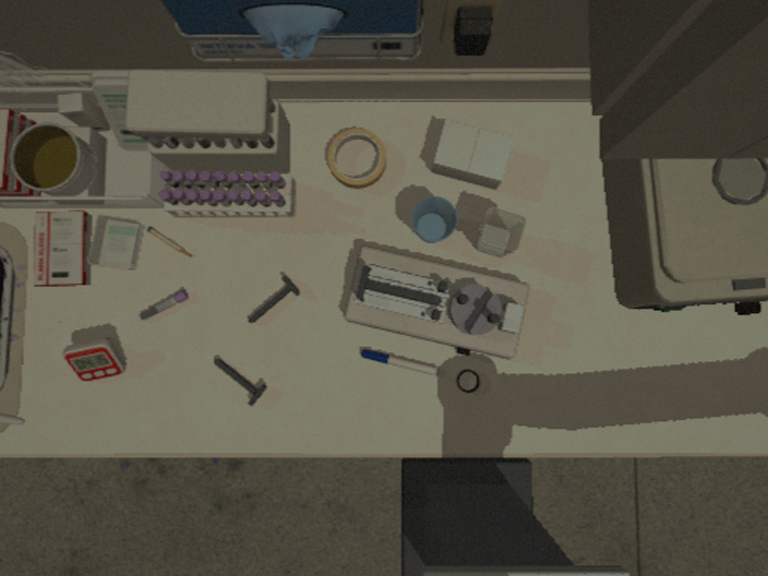

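View pics/t2.png

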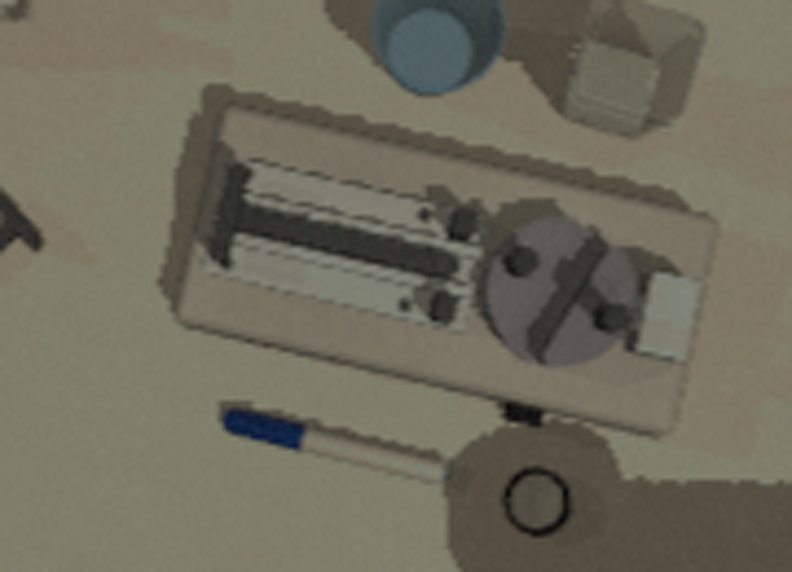

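View pics/s2.png

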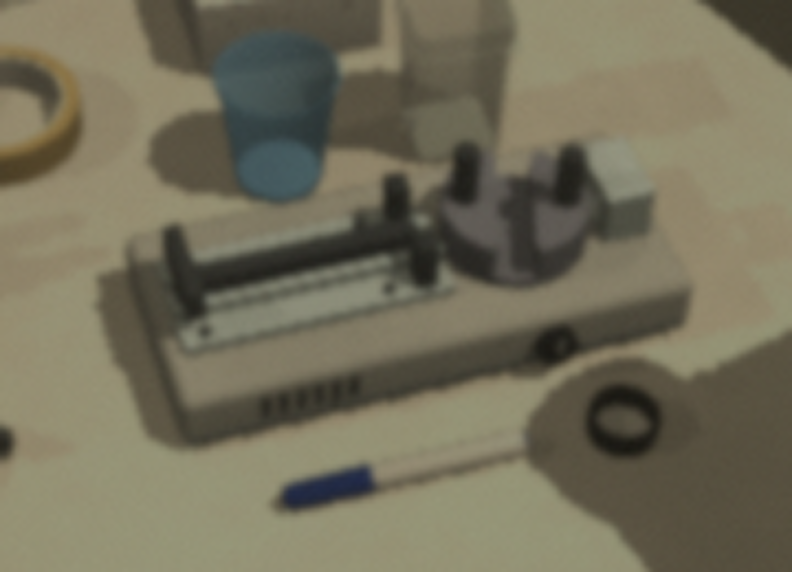

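The top view shows the bar in the mixer's guide, with its head at about crop (230,215) and nose at (455,265). The slot runs from (540,350) to (595,240), and the pegs are at (517,260) and (612,315). The two T-bars lying loose on the bench, at t1 (272,297) and (241,380), are smaller look-alikes. The bar in the guide is the one to use.

The disc is at about +1.25 rad, so I'll turn it clockwise to 0. First I'll fit the mixer pose from both views.

```bash
python3 - <<'E'
from h import *
from scipy.optimize import least_squares
np.set_printoptions(precision=4,suppress=True)
f=lambda c:(190+c[0]/4.4,140+c[1]/4.4)
obs=[("top",f(c),p) for c,p in [((228,106),(-.193,.06,.04)),((717,222),(.078,.06,.04)),((660,436),(.078,-.06,.04)),((180,322),(-.193,-.06,.04)),
 ((462,222),(-.056,.022,.075)),((441,305),(-.056,-.022,.075)),((558,290),(0,0,.066)),((668,316),(.055,0,.072))]]
obs+=[("scene",f(c),p) for c,p in [((132,243),(-.193,.06,.04)),((690,285),(.078,-.06,.04)),((183,390),(-.193,-.06,.04)),
 ((397,180),(-.056,.022,.075)),((424,230),(-.056,-.022,.075)),((518,222),(0,0,.066))]]
def T(q,p):
    c,s=np.cos(q[2]),np.sin(q[2]);return np.array([q[0]+c*p[0]-s*p[1],q[1]+s*p[0]+c*p[1],p[2]])
r=lambda q:np.concatenate([proj(c,T(q,p))-u for c,u,p in obs])
s=least_squares(r,[.556,.084,-1.745],loss="soft_l1");q=s.x;print(q);print(r(q).reshape(-1,2))
for cam in("top","scene"):
    o=[x for x in obs if x[0]==cam]
    print(cam,least_squares(lambda q:np.concatenate([proj(c,T(q,p))-u for c,u,p in o]),q,loss="soft_l1").x)
inv=lambda w:(np.array([[np.cos(q[2]),np.sin(q[2])],[-np.sin(q[2]),np.cos(q[2])]])@(w[:2]-q[:2]))
print("disc tri",tri([("top",(317.6,203.2)),("scene",(303.6,186.5))]))
pt=[f(c) for c in[(517,260),(612,315)]];ps=[f(c) for c in [(466,152),(571,153)]]
for a,b in zip(pt,ps): 
    print("pegtop tri",tri([("top",a),("scene",b)]), inv(at_z("top",a,.1)),inv(at_z("scene",b,.1)))
h=tri([("top",(237.6,191.7)),("scene",(227,205.1))]);print("head",h,inv(h),inv(at_z("top",(237.6,191.7),.067)))
print("nose",inv(at_z("top",(291.5,199.4),.056)))
print(read_eef_pos(),read_tcp_rot(),read_time_s())
E
```

```text
[ 0.5529  0.0812 -1.8063]
[[-1.8    -1.4184]
 [ 1.058  -0.922 ]
 [ 2.8714  1.3384]
 [-3.182  -0.2622]
 [ 0.0912  0.3797]
 [ 0.4014  0.8012]
 [ 0.1308  0.5768]
 [-0.2665  0.2931]
 [-2.5879 -2.768 ]
 [ 2.3884 -1.0559]
 [-1.0332  3.1762]
 [ 0.0899 -0.7271]
 [ 0.4828  1.6155]
 [-0.4898 -5.999 ]]
top [ 0.5535  0.0813 -1.8035]
scene [ 0.5511  0.0816 -1.8152]
disc tri [0.5626 0.0798 0.0506]
pegtop tri [0.5671 0.105  0.0966] [-0.0277  0.0082] [-0.0269  0.0047]
pegtop tri [0.5405 0.0593 0.0954] [ 0.0233 -0.0072] [ 0.0221 -0.0113]
head [0.5879 0.2612 0.0654] [-0.1832 -0.008 ] [-0.1804 -0.0089]
nose [-0.0583  0.0031]
[ 0.1695 -0.6275  0.2503] [ 0.9913  0.1315  0.     -0.    ] 1.3
```

```bash
cat >> h.py <<'E'
from scipy.spatial.transform import Rotation as R
Q=np.array([.5535,.0820,-1.805])
def W(x,y,z):
    c,s=np.cos(Q[2]),np.sin(Q[2]);return [float(v) for v in (Q[0]+c*x-s*y,Q[1]+s*x+c*y,z)]
def quat(a):  # tool down, tool x along mixer-frame angle a (plus pi)
    return (R.from_euler("z",Q[2]+np.pi+a)*R.from_euler("x",np.pi)).as_quat().tolist()
def pegpose(th,gap,z=.099):  # TCP pushing peg_b clockwise; gap = peg surface+half finger depth
    return W(26e-3*np.sin(th)+gap*np.cos(th),-26e-3*np.cos(th)+gap*np.sin(th),z),quat(th)
E
python3 - <<'E'
from h import *
np.set_printoptions(precision=3,suppress=True)
for th in(1.27,.6,0): p,q=pegpose(th,.018);print(p,inverse_kinematics(p,q))
print(inverse_kinematics(W(-.2,0,.08),quat(0)),inverse_kinematics(W(-.085,0,.08),quat(0)))
move_gripper(0)
movel([.40,-.25,.27],speed=.3)
p,q=pegpose(1.27,.030,.16)
move_ptp(p,q)
p,q=pegpose(1.27,.030);movel(p,q,.1)
print(read_eef_pos(),read_ft_force(),read_finger_gap(),read_time_s())
save("top","t3.png",(260,160,360,250),5);save("scene","s3.png",(240,100,370,220),5)
E
```

```text
[0.5557289683017995, 0.05045587692913984, 0.099] [ 0.522  0.549 -0.836  1.903  0.51   0.916  0.473]
[0.5356586552471513, 0.05589087482488168, 0.099] [ 0.541  0.524 -0.863  1.949  0.507  0.9   -0.217]
[0.5240325817405327, 0.07052519014878199, 0.099] [ 0.544  0.52  -0.899  1.971  0.52   0.898 -0.862]
[ 0.137  0.78  -0.882  1.651  0.679  1.044 -1.194] [ 0.393  0.716 -0.964  1.814  0.699  0.995 -1.098]
[0.566 0.045 0.099] [-0.306  0.058  0.467] -0.00026959739303673646 5.7917
```

View pics/s3.png

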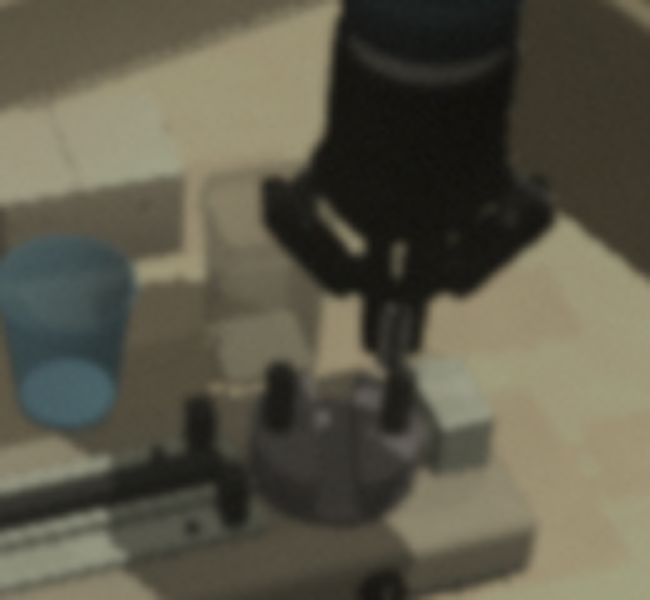

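The fingertip is behind peg_b, which is at crop (398,400), and the peg hasn't been touched. Next I'll sweep the arc and monitor the force.

```bash
python3 - <<'E'
from h import *
np.set_printoptions(precision=2,suppress=True)
for th in np.append(1.27,np.arange(1.15,.05,-.15)):
    p,q=pegpose(th,.018);movel(p,q,.06)
    f=read_ft_force();print(round(th,2),f)
    if np.linalg.norm(f)>25: break
print(read_time_s())
save("scene","s4.png",(240,100,370,220),5)
E
```

```text
1.27 [-0.48  0.25 -0.78]
1.15 [ 0.78  0.05 -0.1 ]
1.0 [ 2.28 -1.69 -0.33]
0.85 [ 2.26 -0.74  0.54]
0.7 [ 1.68 -0.16  0.89]
0.55 [ 1.04 -0.78  1.05]
0.4 [ 1.13 -1.62  2.23]
0.25 [ 0.87 -1.39  1.31]
0.1 [ 1.1  -2.32  0.61]
8.6083
```

View pics/s4.png

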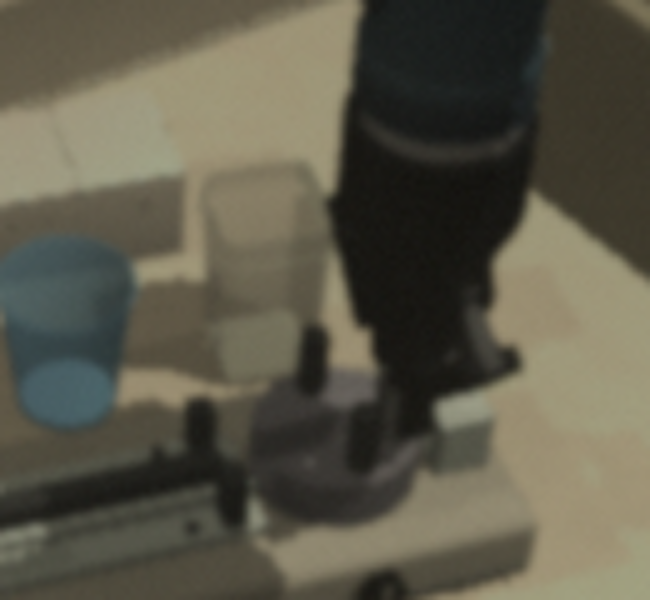

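The disc has turned and the slot, at crop (335,435), is nearly in line. Next I'll square it by pushing both pegs at once with the two fingertips set 40 mm apart, stopping on force.

```bash
python3 - <<'E'
from h import *
np.set_printoptions(precision=2,suppress=True)
movel(W(.032,-.026,.099),quat(0),.1)
movel(W(.032,0,.099),None,.1)
move_gripper(.040)
movel(W(.032,0,.094),None,.1)
pause(.2);f0=np.array(read_ft_force());d=np.array(W(1,0,0))-W(0,0,0)
for x in np.arange(.024,.0129,-.001):
    movel(W(x,0,.094),None,.04); pause(.05)
    F=(np.array(read_ft_force())-f0)@d; print(round(x,3),F.round(1),np.array(read_eef_pos()))
    if F>8: break
movel(W(.034,0,.094),None,.1)
movel(W(.034,0,.16),None,.2); move_gripper(0)
movel(W(-.205,0,.14),quat(0),.25)
print(read_time_s())
save("top","t5.png",(225,165,365,235),5.6)
print(*[[(c,np.round(x["at"],1),round(x["confidence"],2)) for x in tip_of(c,n)[:3]] for n in("peg_a","bar_head") for c in ("top",)])
E
```

```text
0.024 -0.5 [0.55 0.06 0.09]
0.023 -0.6 [0.55 0.06 0.09]
0.022 -0.9 [0.55 0.06 0.09]
0.021 -1.5 [0.55 0.06 0.09]
0.02 0.6 [0.55 0.06 0.09]
0.019 1.9 [0.55 0.06 0.09]
0.018 3.1 [0.55 0.06 0.09]
0.017 5.2 [0.55 0.06 0.09]
0.016 5.2 [0.55 0.06 0.09]
0.015 7.5 [0.55 0.06 0.09]
0.014 9.2 [0.55 0.06 0.09]
16.0583
[('top', array([321. , 194.6]), 0.89), ('top', array([312.7, 218.9]), 0.88)] [('top', array([175.7, 266.2]), 0.72), ('top', array([195. , 187.2]), 0.57)]
```

View pics/t5.png

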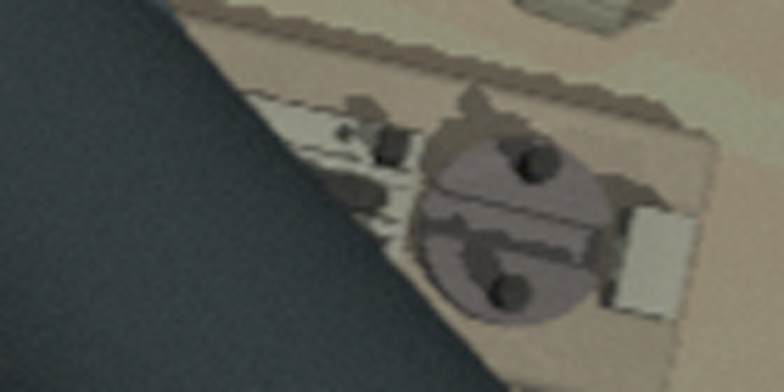

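In the top view the pegs are at crop (540,160) and (510,292). That puts the slot within about 0.02 rad of the housing edge. Next I'll push the bar.

```bash
python3 - <<'E'
from h import *
np.set_printoptions(precision=2,suppress=True)
movel(W(-.205,0,.079),None,.12)
pause(.2);f0=np.array(read_ft_force());d=np.array(W(1,0,0))-W(0,0,0)
print("free",f0)
for x in np.append(np.arange(-.195,-.0899,.005),np.arange(-.088,-.0749,.001)):
    movel(W(x,0,.079),None,.06)
    F=(f0-np.array(read_ft_force()))@d; print(round(x,3),F.round(1),end="; ")
    if F>(15 if x<-.092 else 12): break
print(read_time_s(),read_ft_force())
save("scene","s6.png",(200,100,360,220),5)
E
```

```text
free [ 0.91 -0.2   0.57]
-0.195 -0.1; -0.19 -0.1; -0.185 0.1; -0.18 0.5; -0.175 0.4; -0.17 0.1; -0.165 -0.3; -0.16 0.2; -0.155 -0.5; -0.15 0.5; -0.145 0.3; -0.14 -0.2; -0.135 -0.5; -0.13 0.2; -0.125 0.2; -0.12 -0.3; -0.115 -0.0; -0.11 0.2; -0.105 -1.1; -0.1 -0.1; -0.095 -0.3; -0.09 -0.2; -0.088 0.4; -0.087 0.1; -0.086 1.4; -0.085 0.7; -0.084 0.4; -0.083 0.9; -0.082 2.1; -0.081 4.1; -0.08 6.0; -0.079 6.5; -0.078 7.7; -0.077 9.6; -0.076 10.9; -0.075 12.6; 26.1333 [ 4.87 11.81 -8.31]
```

View pics/s6.png

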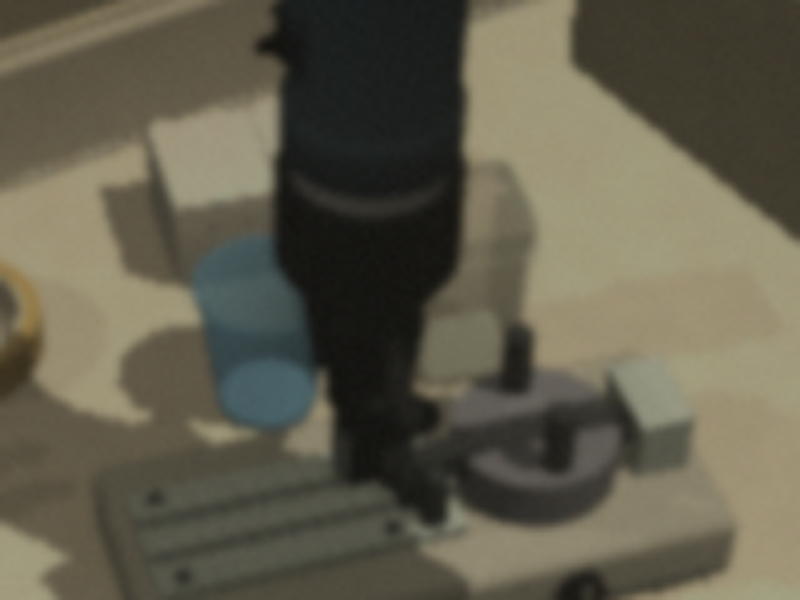

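The bar runs through the slot into the keeper. The force started rising at x = -0.082, which matches the nominal home position of -0.083. Next I'll back off and check.

```bash
python3 - <<'E'
from h import *
np.set_printoptions(precision=4,suppress=True)
movel(W(-.10,0,.079),None,.06)
movel(W(-.15,0,.079),None,.15)
movel(W(-.15,0,.2),None,.2)
movel([.42,.02,.3],None,.3)
print(read_ft_force(),read_time_s())
a=cv2.resize(read_camera("top")[150:240,225:365,::-1],None,fx=5.5,fy=5.5,interpolation=cv2.INTER_CUBIC)
cv2.imwrite("pics/t7.png",a)
save("scene","s7.png",(200,120,360,220),5)
for c in("top","scene"):
    for n,z in(("bar_head",.067),("keeper",.056),("disc_axis",.066)):
        r=tip_of(c,n)[:2]
        for d in r:
            w=at_z(c,d["at"],z)[:2]-Q[:2];cc,s=np.cos(Q[2]),np.sin(Q[2])
            print(c,n,np.round(d["at"],1),round(d["confidence"],2),np.array([cc*w[0]+s*w[1],-s*w[0]+cc*w[1]]))
E
```

```text
[0.127  0.0344 0.0071] 29.0917
top bar_head [283.7 201.9] 0.64 [-0.0738 -0.0075]
top bar_head [198.  187.7] 0.59 [-0.2682 -0.0207]
top keeper [340.  207.7] 0.91 [0.0535 0.0097]
top disc_axis [315.6 203.9] 0.57 [-0.0033  0.0046]
scene bar_head [198.5 310.3] 0.94 [-0.295  -0.2371]
scene bar_head [186.3 236.7] 0.75 [-0.2846 -0.0675]
scene keeper [328.1 183.2] 0.57 [ 0.0515 -0.0015]
scene keeper [276.7 191.4] 0.47 [-0.0675  0.0085]
scene disc_axis [306.6 184.9] 0.6 [-0.0009 -0.0012]
```

View pics/s7.png

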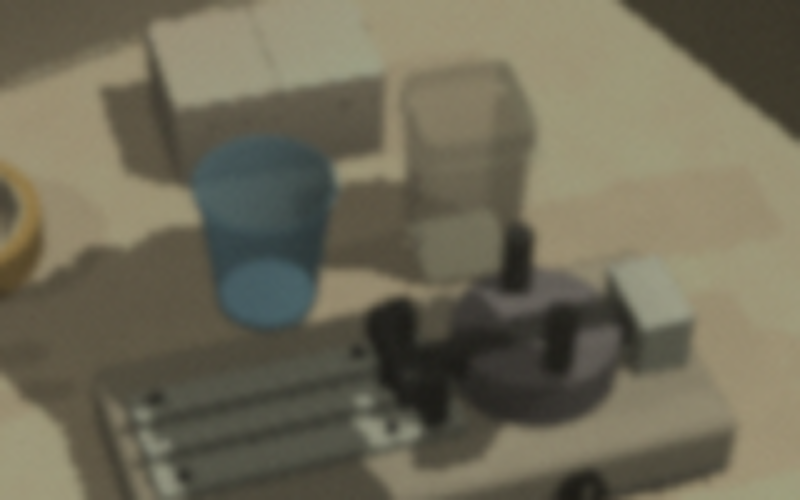

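View pics/t7.png

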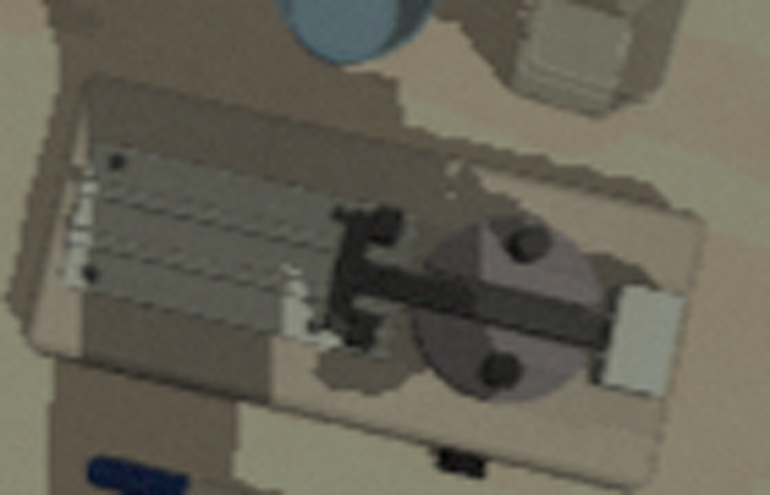

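The head sits against both lugs, at t7 (380,225) and (355,325). The bar lies through the slot and under the keeper at (645,340), the slot is in line, and the cup, jar and pen haven't moved. I'll hand it in.

```bash
python3 -c "
from bench import *
sign_off(); print(read_time_s())"
```

```text
the job is handed in; nothing more can be done
the job is handed in; nothing more can be done
```

The mixer's drive is locked and the job is handed in at about 29 s of the 43 s allowed. The hand-in gives no verdict.

**What I did:**
- I turned the disc clockwise about 1.27 rad by pushing peg_b with the closed fingertips.
- I then squared the disc by pressing both pegs at once with the two fingertips 40 mm apart.
- Finally I pushed the bar by its head through the slot until it met the stop lugs. The push was nearly force-free until the tool was 1 mm from the expected home position, then rose to about 13 N.

**Last checks:**
- **Bar:** both views show the head against both lugs and the bar flat through the slot and under the keeper. The network put the head face at x = -74 mm, against -72 mm nominal.
- **Slot:** it was within about 0.02 rad of line before the push, and it still looked in line afterwards.
- **Other things:** the cup, the jar and the visible part of the pen looked unmoved. The cap was outside the last crops, but the arm never went low near it.
- **Robot:** the arm was clear, with about 0.1 N on the wrist.

**Disagreements:**
- In the last scene view, the network's bar_head hits were not on the bar. They fell on the loose look-alikes, so I ignored them.
- In the top view it reported the head at y = -7.5 mm, but the picture shows it centred on the two lugs. It made a similar sideways error at the start.

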